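# Shut the tile mould and push it home under the press

### The job

The blue lid of the tile mould stands open. Push the lid fully shut over the tile with the fingertips, and only then push the yellow plate on the mould's carriage to slide the mould along its rails, all the way in under the press until it meets the stop. Do not slam either of them, do not lift the lid further open or the tile out of the mould, and leave everything else on the bench where it stands.

Things in the scene. Friction and masses are not known exactly. Their poses are not given: they have to be found in the camera images.
- press: Bench press for cement tiles, fixed: dark steel bed 300 x 500 x 12 mm with two rails and a green portal over one end. Origin on the bench surface; z up, y along the rails towards the portal, x across them, away from the robot. In this frame the bed covers x -150..150, y -220..280 mm.
- mould (a joint): Travel of the mould carriage along the press's +y axis, in m: 0 = out (start), 0.17 = fully home against the stop. Needs about 4 N to slide, a little more the faster it moves; it stays where it is left, no spring.
- lid (a joint): Angle of the blue lid, rad: 0 = fully shut, level on the mould's rim; it starts 0.75 to 1.35 open. The hinge is stiff: the lid stays at any angle and takes up to about 0.7 N m to push shut (up to 5 N at 140 mm from the hinge). It does not fall shut: push it all the way down.
- push_face (a point): Centre of the outer (press -y) face of the yellow upright push plate at the outer end of the mould carriage; axes as the press's, push along +y. Plate 140 mm wide (press x), 10 mm thick, top edge 78 mm and this point 53 mm above the bench. It slides with the carriage; the mould (180 x 180 mm, rim 57 mm above the bench) begins 70 mm inward (+y) of this point.
- lid_hinge (a point): Middle of the lid's hinge axis, on the mould's side nearest the robot, 62 mm above the bench; the axis runs along press y. The point turns with the lid: x runs in the lid from hinge to free edge, y along the hinge (press y), z out of the outer face. Shut, its axes equal the press's; opening raises the free edge up and back towards the robot.
- lid_edge (a point): Middle of the lid's free edge, on its outer face (towards the robot while open, the top when shut): 182 mm from the hinge axis and 5 mm off it. The lid is a flat plate 180 mm (hinge to edge) x 176 mm (along the hinge) x 10 mm; shut, its top is 67 mm above the bench. Axes as lid_hinge.
- mould_floor (a point): Centre of the mould's inner floor (156 x 156 mm inside, walls 12 mm thick rising 26 mm above the floor), 31 mm above the bench; slides with the carriage.
- tile: The patterned tile lying loose in the mould, 146 x 146 x 16 mm, origin at the centre of its underside. Stays in the mould.
- tin: Bystander: steel tin with red label, 70 mm across, 90 mm high, standing beyond the press's bed. Origin at the centre of its foot.
- bowl: Bystander: terracotta bowl, 90 mm across, 45 mm high, standing on top of the stack of finished tiles. Origin at the centre of its foot.
- brush: Bystander: flat brush, 200 x 42 x 20 mm, wooden handle, lying on the bench to the right. Origin at its middle, underside; its length runs along its x.
- scraper: Bystander: scraper with a flat steel blade, 280 x 65 x 20 mm, wooden handle, lying on the bench to the right. Origin at its middle, underside; its length runs along its x.
- tile_stack: Bystander: stack of finished tiles 146 x 146 x 64 mm, on the bench to the left. Origin at the centre of its underside.
- float: Bystander: wooden plastering float 180 x 80 mm, 54 mm high with its handle, on the bench to the left. Origin at the centre of its underside.
- jar: Bystander: amber jar with black cap, 60 mm across, 100 mm high, on the bench to the left. Origin at the centre of its foot.
- ram (a point): Centre of the underside of the press's round steel ram (radius 50 mm), 115 mm above the bench; axes as the press's. Columns (radius 16, foot collars 24) stand 125 mm to either side in press x; a green crosshead (x 330 by y 100 mm) spans 227 to 277 mm above the bench, and a handwheel of radius 87 tops it up to 333 mm.

How it is judged:
By the outcome, as a careful person would: the job done as asked, in the order asked, and still so for the second after the job is handed in, with the robot touching nothing.
It also fails if it takes over 51 s, if anything falls off the work surface, if the arm or the gripper's body presses on something with over 40 N, if the wrist force passes 120 N, or if a joint passes its speed limit or range.

### The arm

A 7-joint arm with a two-finger parallel gripper is mounted at the origin on the work surface. World frame = base frame: x ahead of the robot, y to its left, z up, the work surface at z = 0. Lengths are in m, angles in rad, forces in N, time in s.
With the tool pointing down it reaches from about 0.425 to 0.925 m from the base axis. Payload 6.8 kg.
Tool frame: the origin (TCP) lies at the very end of the fingers, on their centre line; the grasp point (between the pads) lies 19 mm behind it; z points along the fingers, y is the line along which they close (so a half turn about z gives the same grasp; the last joint's range is limited). The gripper opens to 85 mm and grips with 20 to 120 N. Pads are 22 mm wide; open, the fingers measure 114 mm over their backs; the gripper's body (76 mm by 85 mm) begins 54 mm behind the grasp point. The pads swing forward as they close: fully open they stand 13 mm farther back than shut.
Start: joints at [1.227, 0.477, 0.022, 1.555, -0.011, 1.109, -0.083], TCP at [0.158, -0.656, 0.231] pointing down, gripper open.
Joint ranges: [-2.96, 2.96], [-0.34, 2.1], [-1.41, 1.46], [0.24, 2.44], [-1.37, 4.51], [0.17, 1.92], [-2.96, 2.96]. Speed limits (rad/s): [2.39, 2.39, 3.14, 3.14, 3.14, 3.14, 3.14].

### API

Orientations are given as a unit quaternion [w, x, y, z].
In Python, from station import get_obs, read_camera, hand_in gives the robot as it stands.
- The arm moves only by the tool arm_command, never from a script. Its argument "commands" is one flat list of numbers, 7 for each row, row after row: the shift along the tool's x, y, z in m, then the turn, a rotation vector about the tool's x, y, z in degrees, then the opening, from 0 (shut) to 1 (fully open). In form: [tx, ty, tz, rx, ry, rz, fingers, tx, ty, tz, rx, ry, rz, fingers, ...]. A call has 1 to 8 rows; each row is the pose to reach, as a shift and turn from the pose commanded when the call began, along the tool's axes at that moment; what a row does not reach only later rows make up. A row lasts 1/10 s, in which the tool goes at most 50 mm and 8.59 degrees, less where a joint would pass 70% of its speed; a pose out of reach is approached as far as the arm can. A call with a gripper value outside its range is refused whole. The fingers move at their own pace and stop on an object; "force" is the grip in N (left out, the last holds). Time passes only in rows, so rows that repeat a pose let the fingers close. It gives the time, the measured TCP pose, the force, the opening and the grip force at its end, in the units of the state.
- get_obs(): the state, without advancing time (a new reading comes with each control period).
- read_camera(name): name is "scene" or "top" or "wrist"; returns a dict with "img" (384x512x3 uint8, red, green, blue), "camera_matrix" (3x3 intrinsics, pixels), "pose" (4x4, takes a point from camera to world coordinates). Camera axes: x right, y down, z forward; pixel columns grow to the right and rows downward; lengths in m; the calibration is good to about 2 mm. A picture is of the moment at which its call begins. There is no depth.
- hand_in(): hands the job in; it is judged then, once.
The state is a dict: "t": time; "q": joint angles; "joint_vel": joint speeds; "joint_torque": joint torques, N m; "eef_pos": TCP position; "tool_rot": TCP orientation; "contact_force": force on the tool from outside, world axes, zero at the start; "torque": the same for the moment, N m; "gripper_width": opening from 0.0 (shut) to 1.0 (fully open); "grasp_force": force on a finger pad.
Only numpy, scipy, OpenCV 4.12 (cv2) and the standard library are available. Lean on these libraries where they do the work, as an engineer would, in place of code of your own. Each camera call takes 0.05 s, during which the arm holds its last target. There are 200 camera calls.

## Working session

There is one attempt and no reset: what is moved stays moved. The work goes in short steps, Python scripts to look and compute and a tool call to move; the robot and the scene stay as the last step left them, time stands still between calls to the robot, and variables do not carry over. Pictures are saved under pics/ and viewed, at most 10 in all, crops included, and the job is handed in when it is done.

Besides the shell and the picture viewer there is one more tool, called after "Emit:" as name(argument=value, ...) on one line, values as JSON. arm_command: Moves the arm, as the interface text tells. Its arguments: {"type":"object","properties":{"commands":{"type":"array","items":{"type":"number"}},"force":{"type":"number"}},"required":["commands"]}

```bash
mkdir -p pics; ls; python3 - <<'E'
from station import *
import cv2,numpy as np
o=get_obs();print(o['t'],o['eef_pos'],o['tool_rot'],o['contact_force'])
for n in('scene','top'):
    c=read_camera(n);cv2.imwrite(f'pics/{n}0.png',c['img'][:,:,::-1]);print(n,c['camera_matrix'].tolist(),c['pose'].round(4).tolist())
    np.savez(f'{n}0.npz',img=c['img'],K=c['camera_matrix'],T=c['pose'])
a,b=cv2.imread('pics/scene0.png'),cv2.imread('pics/top0.png')
E
```

```text
pics
0.0 [ 0.15752008 -0.65572524  0.23030294] [-9.23591382e-04  9.93053261e-01  1.17661941e-01 -1.90009189e-04] [ 0.17011279 -0.32728204 -0.69729112]
scene [[429.9222864423747, 0.0, 257.90665703134505], [0.0, 429.9222864423747, 192.12737303148356], [0.0, 0.0, 1.0]] [[-0.5616, 0.6346, -0.5308, 1.4881], [0.8274, 0.4324, -0.3584, 0.5553], [0.0021, -0.6405, -0.7679, 1.3915], [0.0, 0.0, 0.0, 1.0]]
top [[355.78518607330636, 0.0, 258.9466487325924], [0.0, 355.78518607330636, 187.2149602465815], [0.0, 0.0, 1.0]] [[-0.0122, -0.9994, 0.0315, 0.5496], [-0.9999, 0.0121, -0.0015, -0.062], [0.0011, -0.0315, -0.9995, 1.2622], [0.0, 0.0, 0.0, 1.0]]
```

View pics/scene0.png

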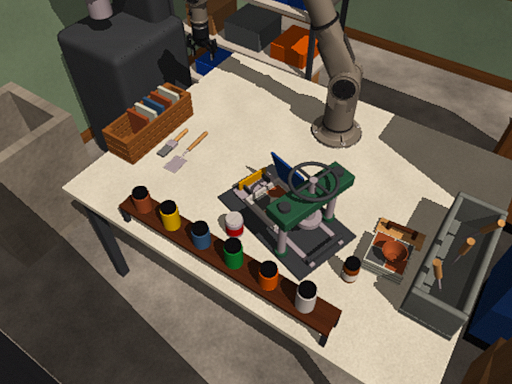

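View pics/top0.png

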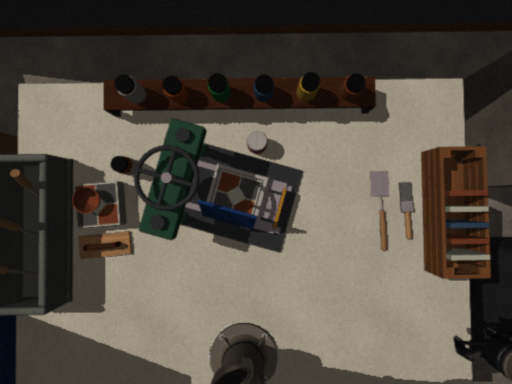

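The top view shows the press with its portal at the left (x≈170), the blue lid (≈225,213), the yellow plate (≈281,208) and the tin (≈257,142). I'll enlarge the region.

```bash
python3 - <<'E'
import cv2,numpy as np
t=cv2.imread('pics/top0.png')[110:260,130:310];s=cv2.imread('pics/scene0.png')[135:285,205:365]
f=lambda i,k:np.clip(cv2.resize(i,None,fx=k,fy=k,interpolation=cv2.INTER_CUBIC)*1.6,0,255).astype('uint8')
a=f(t,4.4)[:600];cv2.imwrite('pics/topz.png',a)
cv2.imwrite('pics/scz.png',f(s,4)[:600])
for n in('top','scene'):
    d=np.load(n+'0.npz');h=cv2.cvtColor(d['img'],cv2.COLOR_RGB2HSV)
    for nm,lo,hi in(('yel',(20,140,90),(32,255,255)),('blue',(105,120,30),(125,255,255))):
        m=cv2.inRange(h,lo,hi);k,l,st,c=cv2.connectedComponentsWithStats(m)
        for i in range(1,k):
            if st[i,4]>25: 
                cc=np.argwhere(l==i)[:,::-1].astype(np.float32);print(n,nm,st[i].tolist(),cv2.boxPoints(cv2.minAreaRect(cc)).round(1).tolist())
E
```

```text
top yel [298, 80, 10, 13, 32] [[295.20001220703125, 82.4000015258789], [300.79998779296875, 79.5999984741211], [307.0, 92.0], [301.3999938964844, 94.80000305175781]]
top blue [198, 199, 59, 30, 495] [[194.8000030517578, 209.60000610351562], [199.0, 197.0], [256.29998779296875, 216.10000610351562], [252.10000610351562, 228.6999969482422]]
top blue [457, 222, 16, 5, 45] [[457.0, 222.0], [472.0, 222.0], [472.0, 226.0], [457.0, 226.0]]
scene yel [239, 170, 24, 19, 150] [[236.3000030517578, 182.39999389648438], [259.79998779296875, 168.3000030517578], [263.6000061035156, 174.60000610351562], [240.10000610351562, 188.8000030517578]]
scene yel [160, 205, 21, 26, 305] [[159.1999969482422, 210.60000610351562], [176.3000030517578, 204.89999389648438], [183.6999969482422, 227.10000610351562], [166.60000610351562, 232.8000030517578]]
scene blue [275, 0, 31, 10, 155] [[275.0, 0.0], [277.6000061035156, -7.800000190734863], [307.29998779296875, 2.0999999046325684], [304.70001220703125, 9.899999618530273]]
scene blue [195, 47, 37, 29, 492] [[190.0, 62.900001525878906], [220.5, 39.400001525878906], [231.39999389648438, 53.5], [200.8000030517578, 77.0]]
scene blue [142, 97, 21, 18, 113] [[139.8000030517578, 101.0], [144.89999389648438, 93.9000015258789], [163.39999389648438, 107.0999984741211], [158.3000030517578, 114.19999694824219]]
scene blue [271, 152, 21, 31, 255] [[263.5, 160.5], [273.5, 150.5], [295.5, 172.5], [285.5, 182.5]]
scene blue [292, 171, 12, 16, 115] [[287.0, 179.0], [295.5, 170.5], [304.0, 179.0], [295.5, 187.5]]
scene blue [192, 228, 18, 21, 123] [[191.3000030517578, 231.6999969482422], [208.0, 228.0], [212.0, 246.1999969482422], [195.3000030517578, 249.89999389648438]]
scene blue [468, 246, 44, 99, 2540] [[466.5, 335.20001220703125], [501.3999938964844, 242.39999389648438], [540.5999755859375, 257.1000061035156], [505.79998779296875, 349.8999938964844]]
```

View pics/topz.png

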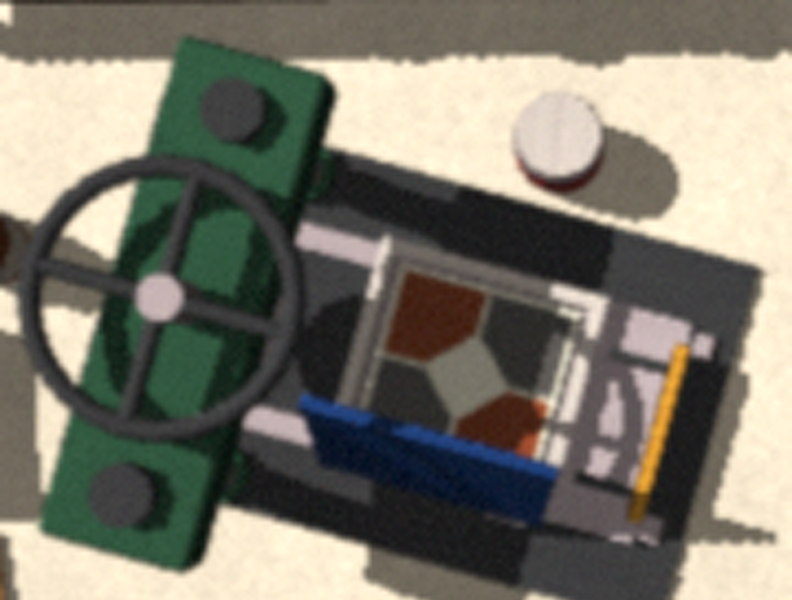

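View pics/scz.png

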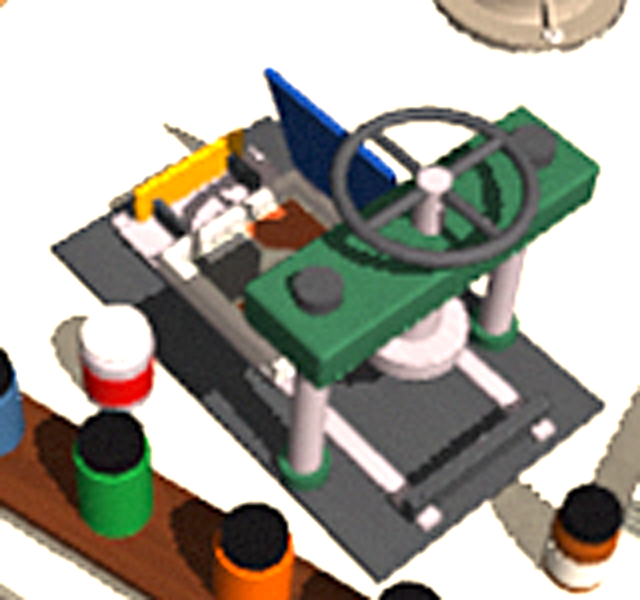

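The crops show: in the top crop the lid's free edge runs (302,393)–(557,468) and its hinge line (320,462)–(543,525). The yellow plate's top runs (687,345)–(640,520), the bed corner is at (762,268) and the mould's far rim corners are at (388,238) and (607,300). Everything is still standing.

```bash
cat > h.py <<'E'
import numpy as np
def ray(n,uv,f='0'):
    d=np.load(n+f+'.npz');T=d['T'];r=T[:3,:3]@np.linalg.inv(d['K'])@[*uv,1];return T[:3,3],r
def onz(n,uv,z,f='0'):
    c,r=ray(n,uv,f);return c+r*(z-c[2])/r[2]
def tri(a,b):
    (c1,r1),(c2,r2)=a,b;s=np.linalg.lstsq(np.c_[r1,-r2],c2-c1,rcond=None)[0];p,q=c1+r1*s[0],c2+r2*s[1];return (p+q)/2,np.linalg.norm(p-q)
tz=lambda u,v:(u/4.4+130-.4,v/4.4+110-.4)
sz=lambda u,v:(u/4+205-.4,v/4+135-.4)
E
python3 - <<'E'
from h import *
np.set_printoptions(precision=4,suppress=True)
P={}
for k,p,z in(('bed',(762,268),.012),('bedL',(340,152),.012),('yT',(690,345),.078),('yB',(644,520),.078),('rimL',(388,238),.057),('rimR',(607,300),.057),('hL',(320,462),.065),('hR',(543,525),.065)):
    P[k]=onz('top',tz(*p),z);print(k,P[k])
for k,p,z in(('s_bedNear',(380,580),.012),('s_bedR',(603,405),.012),('s_bedL',(53,248),.012),('s_yOuterEnd',(238,133),.078),('s_yNear',(137,185),.078)):
    P[k]=onz('scene',sz(*p),z);print(k,P[k])
for a,b in(('bed','bedL'),('yT','yB'),('hR','hL'),('rimR','rimL'),('s_bedL','s_bedNear'),('s_bedNear','s_bedR'),('s_yOuterEnd','s_yNear')):
    v=P[b]-P[a];print(a,b,np.hypot(*v[:2]),np.degrees(np.arctan2(v[1],v[0])))
R,e=tri(ray('top',tz(557,468)),ray('scene',sz(267,70)));print('edge outer end',R,e)
L,e=tri(ray('top',tz(302,393)),ray('scene',sz(395,180)));print('edge inner end',L,e)
E
```

```text
bed [ 0.646 -0.219  0.012]
bedL [0.7433 0.118  0.012 ]
yT [ 0.5832 -0.1553  0.078 ]
yB [ 0.4516 -0.1186  0.078 ]
rimL [0.6692 0.075  0.057 ]
rimR [ 0.6193 -0.0934  0.057 ]
hL [0.4977 0.1274 0.065 ]
hR [ 0.4477 -0.0422  0.065 ]
s_bedNear [0.7873 0.2631 0.012 ]
s_bedR [0.5046 0.345  0.012 ]
s_bedL [ 0.6479 -0.2122  0.012 ]
s_yOuterEnd [ 0.4563 -0.1106  0.078 ]
s_yNear [ 0.5743 -0.1554  0.078 ]
bed bedL 0.3507250941785423 73.89419847776368
yT yB 0.13660567967135687 164.4490434775651
hR hL 0.17683493434924888 73.57110391237725
rimR rimL 0.1756499403447663 73.47559059690751
s_bedL s_bedNear 0.4952848171245211 73.64331819022753
s_bedNear s_bedR 0.2943765200296654 163.84875305015842
s_yOuterEnd s_yNear 0.12622536429605105 -20.802293802470082
edge outer end [ 0.4986 -0.0535  0.237 ] 0.00265511716653069
edge inner end [0.5488 0.1146 0.2333] 0.005635272753210705
```

```bash
cat >> h.py <<'E'
from scipy.spatial.transform import Rotation as R
O=np.array([.564,.035,0]);ex=np.array([.9603,-.279,0]);ey=np.array([.279,.9603,0]);ez=np.array([0,0,1.])
Pm=np.c_[ex,ey,ez]
def go(*tg):   # targets (px,py,z,tilt deg) in press frame -> tool shift/rotvec
    from station import get_obs
    o=get_obs();w=o['tool_rot'];R0=R.from_quat([*w[1:],w[0]]).as_matrix();p=o['eef_pos']
    print('t',round(o['t'],2),'press pos',(Pm.T@(p-O)).round(4),'F press',(Pm.T@o['contact_force']).round(1),'w',round(o['gripper_width'],2))
    for x,y,z,t in tg:
        t=np.radians(t);tz_=-ez*np.cos(t)+ey*np.sin(t);R1=np.c_[ex,np.cross(tz_,ex),tz_]
        print((R0.T@(O+Pm@[x,y,z]-p)).round(4),R.from_matrix(R0.T@R1).as_rotvec(degrees=True).round(1))
E
python3 - <<'E'
from h import *
print(Pm.T@(np.array([.158,-.656,0])-O), Pm.T@(np.array([.36,-.35,0])-O))
go((-.28,-.32,.28,0),(-.12,-.05,.26,0),(-.10,-.05,.2,0))
E
```

```text
[-0.1970928 -0.7768413  0.       ] [-0.0884862 -0.4266315  0.       ]
t 0.1 press pos [-0.1976 -0.7768  0.2304] F press [-0.2  0.1  1. ] w 1.0
[ 0.1548 -0.4377 -0.0489] [-0.1  0.  29.7]
[ 0.4276 -0.5929 -0.0287] [-0.1  0.  29.7]
[ 0.4449 -0.5828  0.0313] [-0.1  0.  29.7]
```

Emit:
arm_command(commands=[0.27, -0.25, -0.05, 0, 0, 30, 0, 0.27, -0.25, -0.05, 0, 0, 30, 0, 0.27, -0.25, -0.05, 0, 0, 30, 0, 0.27, -0.25, -0.05, 0, 0, 30, 0, 0.27, -0.25, -0.05, 0, 0, 30, 0, 0.27, -0.25, -0.05, 0, 0, 30, 0, 0.27, -0.25, -0.05, 0, 0, 30, 0, 0.27, -0.25, -0.05, 0, 0, 30, 0])

```text
t: 0.9
eef_pos: [0.3647, -0.3457, 0.2818]
tool_rot: [-0.001, 0.99, -0.14, 0.001]
contact_force: [1.2, -0.9, -0.1]
gripper_width: 0.0
grasp_force: 0.0
```

```bash
python3 -c "
from h import *
go((-.12,-.05,.26,0),(-.10,-.05,.2,0))"
```

```text
t 0.9 press pos [-0.0852 -0.4212  0.2818] F press [ 1.4 -0.5 -0.1] w 0.0
[-0.0345 -0.3712  0.0222] [-0.1 -0.1  0.1]
[-0.0145 -0.3711  0.0823] [-0.1 -0.1  0.1]
```

Now move to the robot side of the lid, ending with a slower approach.

Emit:
arm_command(commands=[-0.04, -0.37, 0.01, 0, 0, 0, 0, -0.04, -0.37, 0.01, 0, 0, 0, 0, -0.04, -0.37, 0.01, 0, 0, 0, 0, -0.04, -0.37, 0.01, 0, 0, 0, 0, -0.04, -0.37, 0.01, 0, 0, 0, 0, -0.04, -0.37, 0.01, 0, 0, 0, 0, -0.04, -0.37, 0.01, 0, 0, 0, 0, -0.04, -0.37, 0.01, 0, 0, 0, 0])

```text
t: 1.7
eef_pos: [0.4284, 0.0206, 0.2714]
tool_rot: [-0.001, 0.99, -0.141, 0.0]
contact_force: [0.1, -0.6, -0.2]
gripper_width: 0.0
grasp_force: 0.0
```

```bash
python3 - <<'E'
from h import *
from station import read_camera
import cv2
go((-.10,-.05,.21,0))
c=read_camera('scene');np.savez('scene1.npz',img=c['img'],K=c['camera_matrix'],T=c['pose'])
d=read_camera('wrist')
s=cv2.resize(c['img'][115:265,200:350],(400,400),interpolation=cv2.INTER_CUBIC);w=cv2.resize(d['img'],(400,300))
o=np.zeros((400,800,3),'uint8');o[:,:400]=s;o[:300,400:]=w
cv2.imwrite('pics/a.png',np.clip(o[:,:,::-1]*1.4,0,255).astype('uint8'))
E
```

```text
t 1.7 press pos [-0.1262 -0.0516  0.2714] F press [ 0.3 -0.5 -0.2] w 0.0
[ 0.0261 -0.0016  0.0614] [-0.1 -0.   0. ]
```

View pics/a.png

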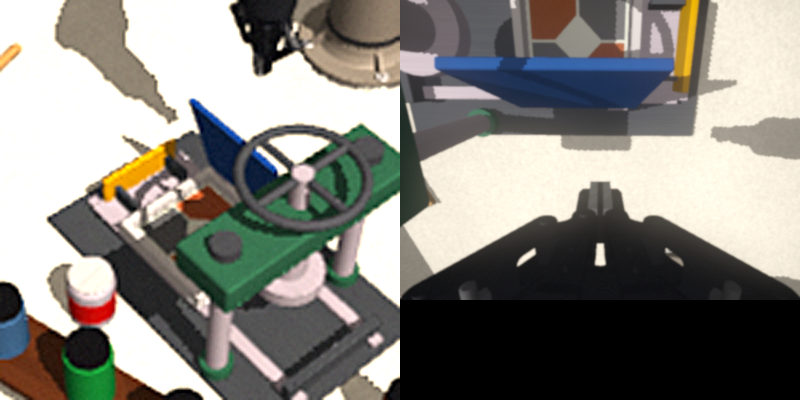

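The picture shows the shut fingertips clear on the robot side of the lid, near mid-length, and nothing disturbed. I'll descend beside the lid and approach it slowly.

Emit:
arm_command(commands=[0, 0, 0.04, 0, 0, 0, 0, 0.015, 0, 0.071, 0, 0, 0, 0, 0.04, 0, 0.071, 0, 0, 0, 0, 0.05, 0, 0.071, 0, 0, 0, 0, 0.055, 0, 0.071, 0, 0, 0, 0, 0.06, 0, 0.071, 0, 0, 0, 0, 0.064, 0, 0.071, 0, 0, 0, 0, 0.068, 0, 0.071, 0, 0, 0, 0])

```text
t: 2.6
eef_pos: [0.492, -0.0032, 0.1999]
tool_rot: [0.0, 0.99, -0.143, -0.002]
contact_force: [-4.6, 1.0, -2.0]
gripper_width: 0.0
grasp_force: 1.9
```

```bash
python3 - <<'E'
from h import *
go()
for th in np.arange(1.25,-.05,-.0625):
    print(round(th,3),((-.103+.145*np.cos(th)-.005*np.sin(th)).round(3),(.062+.145*np.sin(th)+.005*np.cos(th)).round(3)))
E
```

```text
t 2.6 press pos [-0.0585 -0.0568  0.1999] F press [-4.7 -0.4 -2. ] w 0.0
1.25 (np.float64(-0.062), np.float64(0.201))
1.188 (np.float64(-0.053), np.float64(0.198))
1.125 (np.float64(-0.045), np.float64(0.195))
1.062 (np.float64(-0.037), np.float64(0.191))
1.0 (np.float64(-0.029), np.float64(0.187))
0.938 (np.float64(-0.021), np.float64(0.182))
0.875 (np.float64(-0.014), np.float64(0.176))
0.812 (np.float64(-0.007), np.float64(0.171))
0.75 (np.float64(-0.0), np.float64(0.164))
0.688 (np.float64(0.006), np.float64(0.158))
0.625 (np.float64(0.012), np.float64(0.151))
0.562 (np.float64(0.017), np.float64(0.144))
0.5 (np.float64(0.022), np.float64(0.136))
0.438 (np.float64(0.026), np.float64(0.128))
0.375 (np.float64(0.03), np.float64(0.12))
0.312 (np.float64(0.033), np.float64(0.111))
0.25 (np.float64(0.036), np.float64(0.103))
0.188 (np.float64(0.039), np.float64(0.094))
0.125 (np.float64(0.04), np.float64(0.085))
0.062 (np.float64(0.041), np.float64(0.076))
0.0 (np.float64(0.042), np.float64(0.067))
```

Emit:
arm_command(commands=[0.009, 0, 0.004, 0, 0, 0, 0, 0.017, 0, 0.008, 0, 0, 0, 0, 0.025, 0, 0.012, 0, 0, 0, 0, 0.033, 0, 0.017, 0, 0, 0, 0, 0.041, 0, 0.022, 0, 0, 0, 0, 0.048, 0, 0.028, 0, 0, 0, 0, 0.055, 0, 0.034, 0, 0, 0, 0, 0.061, 0, 0.04, 0, 0, 0, 0])

```text
t: 3.4
eef_pos: [0.5534, -0.0207, 0.16]
tool_rot: [-0.0, 0.99, -0.143, 0.001]
contact_force: [-0.5, -1.0, 4.0]
gripper_width: -0.003
grasp_force: 1.6
```

```bash
python3 -c "
from h import *
go((.006,-.055,.158,0),(.022,-.055,.136,0),(.042,-.055,.067,0))"
```

```text
t 3.4 press pos [ 0.0053 -0.0564  0.16  ] F press [-0.2 -1.1  4. ] w -0.0
[ 0.0007 -0.0014  0.002 ] [-0.  -0.1 -0.3]
[ 0.0166 -0.0015  0.024 ] [-0.  -0.1 -0.3]
[ 0.0366 -0.0016  0.0931] [-0.  -0.1 -0.3]
```

Emit:
arm_command(commands=[0.008, 0, 0.009, 0, 0, 0, 0, 0.013, 0, 0.016, 0, 0, 0, 0, 0.018, 0, 0.024, 0, 0, 0, 0, 0.022, 0, 0.032, 0, 0, 0, 0, 0.026, 0, 0.04, 0, 0, 0, 0, 0.029, 0, 0.049, 0, 0, 0, 0, 0.032, 0, 0.057, 0, 0, 0, 0, 0.035, 0, 0.065, 0, 0, 0, 0])

```text
t: 4.2
eef_pos: [0.5853, -0.0303, 0.0943]
tool_rot: [-0.0, 0.99, -0.143, -0.001]
contact_force: [-1.8, 1.8, 2.7]
gripper_width: 0.001
grasp_force: 1.2
```

```bash
python3 -c "
from h import *
go((.042,-.055,.067,0))"
```

```text
t 4.2 press pos [ 0.0387 -0.0568  0.0943] F press [-2.2  1.2  2.7] w 0.0
[ 0.0033 -0.0018  0.0273] [ 0.   0.1 -0.3]
```

Emit:
arm_command(commands=[0.001, 0, 0.006, 0, 0, 0, 0, 0.002, 0, 0.012, 0, 0, 0, 0, 0.003, 0, 0.017, 0, 0, 0, 0, 0.003, 0, 0.021, 0, 0, 0, 0, 0.003, 0, 0.024, 0, 0, 0, 0, 0.003, 0, 0.026, 0, 0, 0, 0, 0.003, 0, 0.028, 0, 0, 0, 0, 0.003, 0, 0.03, 0, 0, 0, 0])

```text
t: 5.0
eef_pos: [0.589, -0.0314, 0.0669]
tool_rot: [0.0, 0.99, -0.143, 0.0]
contact_force: [-9.9, 1.0, 30.9]
gripper_width: -0.002
grasp_force: 15.4
```

```bash
python3 -c "
from h import *
go((.042,-.055,.067,0))"
```

```text
t 5.0 press pos [ 0.0425 -0.0568  0.0669] F press [-9.8 -1.8 30.9] w -0.0
[-0.0005 -0.0018 -0.0001] [ 0.  -0.  -0.3]
```

The lid is down on the rim (tip at 67 mm, 31 N reaction). Lift off and move out beyond the yellow plate.

Emit:
arm_command(commands=[0, 0, -0.02, 0, 0, 0, 0, 0, 0, -0.06, 0, 0, 0, 0, 0, 0.02, -0.1, 0, 0, 0, 0, -0.02, 0.06, -0.1, 0, 0, 0, 0, -0.04, 0.11, -0.1, 0, 0, 0, 0, -0.04, 0.15, -0.1, 0, 0, 0, 0, -0.04, 0.19, -0.1, 0, 0, 0, 0, -0.04, 0.19, -0.1, 0, 0, 0, 0])

```text
t: 5.8
eef_pos: [0.4929, -0.2095, 0.1649]
tool_rot: [0.002, 0.989, -0.148, -0.001]
contact_force: [-0.7, -0.0, -0.1]
gripper_width: 0.001
grasp_force: 0.0
```

```bash
python3 - <<'E'
from h import *
from station import read_camera
import cv2
go((0,-.245,.16,20),(0,-.23,.055,20),(0,-.185,.055,20))
ims=[]
for n,b in(('scene',(115,265,200,350)),('top',(120,270,170,320))):
    c=read_camera(n);np.savez(n+'2.npz',img=c['img'],K=c['camera_matrix'],T=c['pose']);ims.append(cv2.resize(c['img'][b[0]:b[1],b[2]:b[3]],(400,400),interpolation=cv2.INTER_CUBIC))
cv2.imwrite('pics/b.png',np.clip(np.hstack(ims)[:,:,::-1]*1.4,0,255).astype('uint8'))
E
```

```text
t 5.8 press pos [-1.000e-04 -2.546e-01  1.649e-01] F press [-0.7 -0.2 -0.1] w 0.0
[-0.0001 -0.0096  0.0049] [20.2 -0.1 -0.9]
[-0.0002 -0.025   0.1098] [20.2 -0.1 -0.9]
[-0.0008 -0.07    0.1096] [20.2 -0.1 -0.9]
```

View pics/b.png

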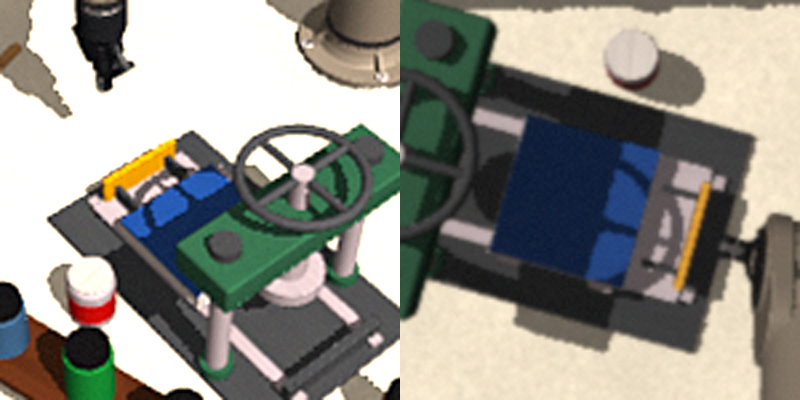

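Both views show the lid lying flat shut over the mould and the fingertips outside the yellow plate. Tilt and descend behind the plate.

Emit:
arm_command(commands=[0, 0, 0.02, 7, 0, 0, 0, 0, 0, 0.05, 14, 0, 0, 0, 0, 0, 0.08, 20, 0, 0, 0, 0, 0, 0.1, 20, 0, -1, 0, 0, 0, 0.113, 20, 0, -1, 0, 0, -0.015, 0.113, 20, 0, -1, 0, 0, -0.03, 0.113, 20, 0, -1, 0, 0, -0.04, 0.113, 20, 0, -1, 0])

```text
t: 6.7
eef_pos: [0.5095, -0.1601, 0.0539]
tool_rot: [-0.172, 0.976, -0.13, 0.026]
contact_force: [1.0, 0.4, 0.7]
gripper_width: 0.002
grasp_force: 0.0
```

```bash
python3 -c "
from h import *
go((0,-.18,.052,20),(0,-.02,.052,20))"
```

```text
t 6.7 press pos [ 0.0021 -0.2026  0.0539] F press [0.9 0.7 0.7] w 0.0
[-0.0017 -0.0206  0.0095] [-0.  0.  1.]
[ 0.0009 -0.1709  0.0644] [-0.  0.  1.]
```

Emit:
arm_command(commands=[0, -0.004, 0.0015, 0, 0, 0, 0, 0, -0.008, 0.003, 0, 0, 0, 0, 0, -0.012, 0.0045, 0, 0, 0, 0, 0, -0.016, 0.006, 0, 0, 0, 0, 0, -0.021, 0.0075, 0, 0, 0, 0, 0, -0.026, 0.0095, 0, 0, 0, 0, 0, -0.032, 0.0115, 0, 0, 0, 0, 0, -0.038, 0.014, 0, 0, 0, 0])

```text
t: 7.5
eef_pos: [0.5186, -0.1264, 0.0522]
tool_rot: [-0.171, 0.976, -0.134, 0.025]
contact_force: [-2.3, -4.6, 4.6]
gripper_width: 0.005
grasp_force: 2.4
```

```bash
python3 -c "
from h import *
go((0,-.12,.052,20),(0,-.02,.052,20))"
```

```text
t 7.5 press pos [ 0.0014 -0.1676  0.0522] F press [-0.9 -5.1  4.6] w 0.01
[-0.001  -0.0447  0.0164] [ 0.1 -0.   0.6]
[ 0.     -0.1388  0.0504] [ 0.1 -0.   0.6]
```

Emit:
arm_command(commands=[0, -0.006, 0.002, 0, 0, 0, 0, 0, -0.012, 0.0045, 0, 0, 0, 0, 0, -0.018, 0.0065, 0, 0, 0, 0, 0, -0.024, 0.0085, 0, 0, 0, 0, 0, -0.03, 0.011, 0, 0, 0, 0, 0, -0.036, 0.013, 0, 0, 0, 0, 0, -0.042, 0.015, 0, 0, 0, 0, 0, -0.048, 0.0175, 0, 0, 0, 0])

```text
t: 8.3
eef_pos: [0.5331, -0.0761, 0.0522]
tool_rot: [-0.171, 0.976, -0.133, 0.026]
contact_force: [-0.6, -5.6, 2.3]
gripper_width: -0.002
grasp_force: 2.4
```

Emit:
arm_command(commands=[0, -0.006, 0.002, 0, 0, 0, 0, 0, -0.012, 0.0045, 0, 0, 0, 0, 0, -0.018, 0.0065, 0, 0, 0, 0, 0, -0.024, 0.0085, 0, 0, 0, 0, 0, -0.03, 0.011, 0, 0, 0, 0, 0, -0.036, 0.013, 0, 0, 0, 0, 0, -0.042, 0.015, 0, 0, 0, 0, 0, -0.048, 0.0175, 0, 0, 0, 0])

```text
t: 9.1
eef_pos: [0.5471, -0.0269, 0.0523]
tool_rot: [-0.172, 0.976, -0.133, 0.026]
contact_force: [1.4, -4.9, 1.9]
gripper_width: -0.001
grasp_force: 2.4
```

```bash
python3 -c "
from h import *
go((0,-.02,.052,20))"
```

```text
t 9.1 press pos [ 0.001  -0.0642  0.0523] F press [ 2.7 -4.3  1.9] w -0.0
[-0.0005 -0.0414  0.0154] [ 0.  -0.1  0.7]
```

Emit:
arm_command(commands=[0, -0.006, 0.002, 0, 0, 0, 0, 0, -0.012, 0.0045, 0, 0, 0, 0, 0, -0.017, 0.006, 0, 0, 0, 0, 0, -0.021, 0.0075, 0, 0, 0, 0, 0, -0.025, 0.009, 0, 0, 0, 0, 0, -0.028, 0.01, 0, 0, 0, 0, 0, -0.031, 0.0115, 0, 0, 0, 0, 0, -0.033, 0.012, 0, 0, 0, 0])

```text
t: 9.9
eef_pos: [0.5555, 0.0077, 0.0521]
tool_rot: [-0.172, 0.976, -0.133, 0.025]
contact_force: [2.0, -5.1, -0.9]
gripper_width: 0.001
grasp_force: 2.1
```

Emit:
arm_command(commands=[0, -0.002, 0.0007, 0, 0, 0, 0, 0, -0.004, 0.0015, 0, 0, 0, 0, 0, -0.006, 0.002, 0, 0, 0, 0, 0, -0.0075, 0.0027, 0, 0, 0, 0, 0, -0.009, 0.0033, 0, 0, 0, 0])

```text
t: 10.4
eef_pos: [0.558, 0.0165, 0.0521]
tool_rot: [-0.172, 0.976, -0.133, 0.025]
contact_force: [1.6, -5.3, 0.7]
gripper_width: -0.001
grasp_force: 2.1
```

```bash
python3 -c "
from h import *
go((0,-.02,.052,20))"
```

```text
t 10.4 press pos [-0.0006 -0.0194  0.0521] F press [ 3.  -4.6  0.7] w -0.0
[ 0.0006  0.0006 -0.0001] [0.  0.  0.7]
```

Not at the stop yet (still just sliding friction); continue slowly.

Emit:
arm_command(commands=[0, -0.0015, 0.0005, 0, 0, 0, 0, 0, -0.003, 0.001, 0, 0, 0, 0, 0, -0.0045, 0.0016, 0, 0, 0, 0, 0, -0.006, 0.002, 0, 0, 0, 0, 0, -0.0075, 0.0027, 0, 0, 0, 0])

```text
t: 10.9
eef_pos: [0.5595, 0.0215, 0.052]
tool_rot: [-0.17, 0.976, -0.134, 0.025]
contact_force: [-6.1, -17.0, 12.8]
gripper_width: 0.001
grasp_force: 9.0
```

```bash
python3 -c "
from h import *
go((0,-.02,.052,20))"
```

```text
t 10.9 press pos [-0.0005 -0.0142  0.052 ] F press [ -1.1 -18.   12.8] w 0.0
[ 0.0005  0.0055 -0.002 ] [0.2 0.  0.6]
```

The force has risen to 18 N, so this looks like the stop. Confirm with a small extra push.

Emit:
arm_command(commands=[0, -0.001, 0.0004, 0, 0, 0, 0, 0, -0.002, 0.0007, 0, 0, 0, 0, 0, -0.002, 0.0007, 0, 0, 0, 0])

```text
t: 11.2
eef_pos: [0.5595, 0.0216, 0.052]
tool_rot: [-0.17, 0.976, -0.135, 0.025]
contact_force: [-6.3, -18.7, 14.2]
gripper_width: -0.0
grasp_force: 9.8
```

```bash
python3 -c "
from h import *
go((0,-.02,.052,20))"
```

```text
t 11.2 press pos [-0.0006 -0.0141  0.052 ] F press [ -0.9 -19.7  14.2] w -0.0
[ 0.0005  0.0055 -0.002 ] [0.3 0.  0.5]
```

No further movement, so it is at the stop. Back off and check.

Emit:
arm_command(commands=[0, 0.008, -0.003, 0, 0, 0, 0, 0, 0.03, -0.011, 0, 0, 0, 0, 0, 0.06, -0.022, 0, 0, 0, 0, 0, 0.1, -0.036, 0, 0, 0, 0, 0, 0.14, -0.06, 0, 0, 0, 0, 0, 0.17, -0.1, 0, 0, 0, 0, 0, 0.19, -0.14, 0, 0, 0, 0, 0, 0.19, -0.14, 0, 0, 0, 0])

```text
t: 12.0
eef_pos: [0.5005, -0.1969, 0.1215]
tool_rot: [-0.17, 0.976, -0.135, 0.028]
contact_force: [0.3, -0.5, 0.4]
gripper_width: 0.0
grasp_force: 0.0
```

```bash
python3 - <<'E'
from h import *
from station import read_camera
import cv2
go()
ims=[]
for n,b in(('scene',(125,285,205,365)),('top',(100,260,150,310))):
    c=read_camera(n);ims.append(cv2.resize(c['img'][b[0]:b[1],b[2]:b[3]],(400,400),interpolation=cv2.INTER_CUBIC))
cv2.imwrite('pics/c.png',np.clip(np.hstack(ims)[:,:,::-1]*1.4,0,255).astype('uint8'))
E
```

```text
t 12.0 press pos [ 0.0037 -0.2404  0.1215] F press [ 0.4 -0.4  0.4] w 0.0
```

View pics/c.png

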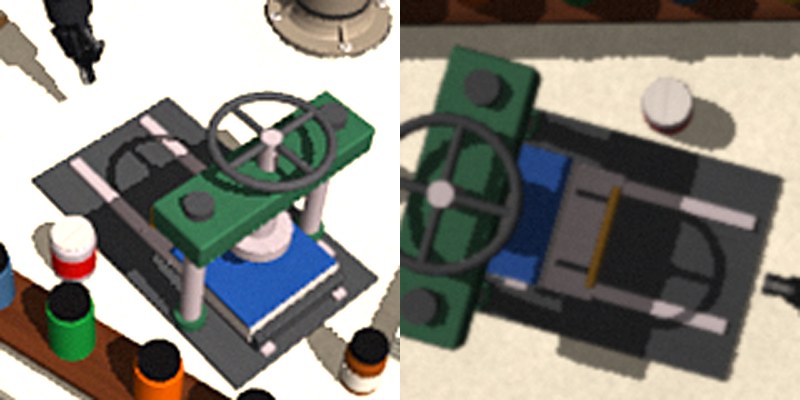

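The mould sits under the ram against the stop with the lid flat shut, the tin and jar haven't moved, and the robot is clear.

```bash
python3 -c "
from station import *
print(hand_in())"
```

```text
the job is handed in; nothing more can be done
None
```

The lid was pushed fully shut first, then the mould was slid under the press until it met the stop, with nothing else seen to move; the job was handed in after about 12 s of robot time.

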